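Tighten the filter-cell retaining ring with the pin spanner

TASK

Take the orange-handled pin spanner out of its green rest, feel both its pins into two opposite holes of the aluminium retaining ring on the grey module and, with both pins in, turn the ring clockwise until it is fully home against its stop, pressing and turning gently because the ring sits on a glass filter window. Then lift the spanner out and put it back in its rest, standing upright with its pins in the slot, and leave the other things on the bench alone.

Things in the scene. Friction and masses are not known exactly. Their poses are not given: they have to be found in the camera images.
- module: Fixed grey gas-mixing module: 190 (x) x 170 (y) mm glass base, block top 58 mm above the bench, green panel on its -x face. Origin: centre of its underside on the bench, z up. The filter cell with the ring stands on it, centred 10 mm to -x of the origin. Two white valve blocks 24 x 30 mm with blue tops stand at (62, +-55) mm in its own axes, up to 84 mm above the bench.
- ring_face (a point): Centre of the retaining ring's top face, 76 mm above the bench when not pressed; z up, x and y as the module: they do NOT turn with the ring. Aluminium ring, 75 mm outside, 30 mm bore, 10 mm thick; four through holes, 7.5 mm diameter, 90 degrees apart, centred 24 mm from the axis. Hole direction is random and not given by any reading: see the dark spots, or feel with the pins.
- seat: The cell's glass filter window, in the ring's bore; origin on the ring's axis 13 mm below the ring's top face, axes as the module. Window and ring sit on a spring and yield straight down by up to 5 mm: about 3 N to start, 1.5 N more per mm, about 10.5 N at 5 mm, then rigid. More than 40 N between spanner and module or ring breaks the window.
- ring (a joint): Turn of the ring on its thread, rad; grows clockwise seen from above; starts between 0 and 0.55; 1.2 is fully home against a firm stop. Stays where left; friction 0.22 N m; turning on against the stop, keep below 0.5 N m. At home the red line on the ring meets the red line on the dark collar round its foot (the ring's line lies midway between two holes).
- spanner: Loose pin spanner, 0.1 to 0.2 kg. Steel crossbar 64 (x) x 22 (y) x 10 (z) mm, origin at the centre of its underside, z up. Two round-ended 6 mm pins point down 9 mm from it at x = +-24 mm. Flat orange handle 30 (x) x 16 (y) mm, 10 to 72 mm above the origin: pinch its 16 mm from above. Pins fully in: origin at ring_face; pins merely standing on the face: 9 mm above it.
- rest: Fixed green spanner rest, a block 90 (x) x 48 (y) x 14 (z) mm, origin at the centre of its underside on the bench. A through slot along x, 62 mm long and 10 mm wide, lies in the middle of its top. The spanner stands with its crossbar on the top, along the slot, and its pins in the slot.
- rest_top (a point): Centre of the slot's mouth at the top of the rest, 14 mm above the bench; axes as the rest. The put-away spanner has its origin here, its x axis along the slot, either way round.
- vial: Bystander: glass vial 28 mm across, 55 mm tall, origin under its centre.
- spare_ring: Bystander: dark plain spare ring without holes lying on the bench, 68 mm outside, 32 mm bore, 10 mm thick, origin under its centre.
- coupling: Bystander: brass coupling 24 mm across, 48 mm tall, origin under its centre.
- tape: Bystander: white tape roll, 50 mm across, 20 mm tall, origin under its centre.
- bottle: Bystander: glass bottle with blue cap, 68 mm across, 150 mm tall, origin under its centre.
- swab_jar: Bystander: glass jar with white lid, 80 mm across, 120 mm tall, origin under its centre.
There are look-alikes about, which are no part of the job. There is more than one size of the spanner; the job needs the smallest.

How it is judged (in metres and radians):
On the way, in this order (a step that is already met when the one before it is completed fails the run):
1. the spanner is lifted clear of its rest in the gripper (z of spanner in the frame of rest_top above 0.03 m and contact force between the fingers and spanner above 2 N), for 0.2 s.
2. both pins are at least 5 mm deep in ring holes while the ring is still loose (joint below 0.9) (horizontal distance between spanner and ring_face below 0.004 m and z of spanner in the frame of ring_face below 0.004 m and angle between spanner's own z axis and vertical below 0.12 rad and value of joint ring below 0.9 rad), for 0.2 s.
3. the ring is turned home (joint above 1.14) with both pins in its holes (horizontal distance between spanner and ring_face below 0.004 m and z of spanner in the frame of ring_face below 0.004 m and angle between spanner's own z axis and vertical below 0.12 rad and value of joint ring above 1.14 rad), for 0.2 s.
At the end, for the whole second after the job is handed in: The ring is home (joint above 1.14 of 1.2 rad); the spanner stands released and at rest in its rest, crossbar flat on the top (origin within 3 mm in height, 8 mm along and 5 mm across the slot of rest_top, within 0.2 rad of the slot's line, tilt under 0.1 rad) (value of joint ring above 1.14 rad and x of spanner in the frame of rest_top between -0.008 and 0.008 m and y of spanner in the frame of rest_top between -0.005 and 0.005 m and z of spanner in the frame of rest_top between -0.002 and 0.003 m and angle between the x axis of spanner and the x axis of rest_top, either way round below 0.2 rad and angle between spanner's own z axis and vertical below 0.1 rad and linear speed of spanner below 0.02 m/s); the robot touches nothing.
It fails at once if spanner and module (with its ring) pressed together with more than 40 N (contact force between spanner and module above 40 N).
It fails at once if the robot touches the module or its ring with more than 5 N (contact force between any of the fingers, the arm and module above 5 N).
It fails at once if a bystander moved by more than 20 mm (distance of any of vial, spare_ring, coupling, tape, bottle, swab_jar from where it was at the start of the episode above 0.02 m).
It also fails if it takes over 72 s, if anything falls off the work surface, if the arm or the gripper's body presses on something with over 40 N, if the wrist force passes 120 N, or if a joint passes its speed limit or range.

ROBOT

A 6-joint arm with a two-finger parallel gripper is mounted at the origin on the work surface. World frame = base frame: x ahead of the robot, y to its left, z up, the work surface at z = 0. Lengths are in mm, angles in degrees, forces in N, time in s.
With the tool pointing down it reaches from about 375 to 975 mm from the base axis. Payload 3.8 kg.
Tool frame: the origin (TCP) lies between the finger pads; the fingertips stand 14 mm ahead of it and the grasp point (between the pads) lies 5 mm behind it; z points along the fingers, y is the line along which they close (so a half turn about z gives the same grasp; the last joint's range is limited). The gripper opens to 85 mm and grips with 20 to 120 N. Pads are 22 mm wide; open, the fingers measure 114 mm over their backs; the gripper's body (76 mm by 85 mm) begins 54 mm behind the grasp point. The pads swing forward as they close: fully open they stand 13 mm farther back than shut.
Start: joints at [-72.015, 15.12, 91.902, -0, 72.978, -2.114], TCP at [231.957, -633.888, 209.18] pointing down, gripper open.
Joint ranges: [-150.88, 150.88], [-54.13, 125.18], [17.81, 147.31], [-75.09, 255.09], [0, 152.58], [-146.25, 146.25]. Speed limits (degrees/s): [147.25, 147.25, 180, 180, 180, 180].

INTERFACE

Orientations are given as [roll, pitch, yaw] about the fixed x, y, z axes, in that order (R = Rz(yaw) Ry(pitch) Rx(roll)).
In Python, from station import robot, effector, solver, status, viewer gives the robot as it stands. Calls block until the motion is done:
- robot.reach(position, orientation): joint-space move of the TCP to a pose.
- robot.move_linear(position, orientation=None, velocity=150): straight line of the TCP; orientation=None keeps the orientation; velocity is the mean speed in mm/s.
- robot.set_joints(angles): joint-space move.
- effector.grip(opening, force=None): finger opening in mm; force is the grip in N (None keeps the last); returns when the fingers have stopped.
- robot.pause(seconds).
- solver.inverse_kinematics(position, orientation): joint angles nearest the present ones, or None.
- status.sense(): the state.
- viewer.snapshot(name): name is "side" or "top"; returns a dict with "img" (400x640x3 uint8, red, green, blue), "range_z" (400x640 float32, mm along the optical axis (not along the pixel's ray), 0 where there is no reading), "mtx" (3x3 intrinsics, pixels), "rvec" (rotation vector, rad) and "tvec" (3), from world to camera coordinates, as OpenCV has them. Camera axes: x right, y down, z forward; pixel columns grow to the right and rows downward; lengths in mm; the calibration is good to about 2 mm. A picture is of the moment at which its call begins.
A pose or a line that the arm cannot do raises robot.PlanningError and nothing moves.
- robot.sign_off(): hands the job in; it is judged then, once.
The state is a dict: "clock": time; "joint_pos": joint angles; "qvel": joint speeds; "effort": joint torques, N m; "tcp_pos": TCP position; "tool_rot": TCP orientation; "ft_force": force on the tool from outside, world axes, zero at the start; "moment": the same for the moment, N m; "finger_gap": finger opening in mm; "finger_force": force on a finger pad.
Only numpy, scipy, OpenCV 4.12 (cv2) and the standard library are available. Lean on these libraries where they do the work, as an engineer would, in place of code of your own. Each camera call takes 0.05 s, during which the arm holds its last target. There are 200 camera calls.

## Working session

There is one attempt and no reset: what is moved stays moved. The work goes in short steps, each a Python script; the robot and the scene stay as the last script left them, time stands still between calls to the robot, and variables do not carry over. Pictures are saved under pics/ and viewed, at most 10 in all, crops included, and the job is handed in when it is done.

```bash
mkdir -p pics; ls
cat > h.py <<'E'
import numpy as np, cv2
from station import robot, effector, solver, status, viewer
def snap(n):
    s=viewer.snapshot(n); np.savez('pics/last_'+n,**s); return s
def load(n): return dict(np.load('pics/last_'+n+'.npz'))
def pt(s,u,v,z=None):
    "pixel->world; by depth or on plane z"
    R=cv2.Rodrigues(np.array(s['rvec'],float))[0]; t=np.array(s['tvec'],float).ravel()
    r=np.linalg.inv(np.array(s['mtx']))@np.array([u,v,1.0])
    c=-R.T@t; d=R.T@r
    k=float(s['range_z'][int(round(v)),int(round(u))]) if z is None else (z-c[2])/d[2]
    return c+k*d
def proj(s,P):
    return cv2.projectPoints(np.array(P,float).reshape(-1,3),np.array(s['rvec'],float),np.array(s['tvec'],float),np.array(s['mtx'],float),None)[0].reshape(-1,2)
def save(s,f,box=None,k=1):
    i=s['img'][...,::-1]
    if box: i=i[box[1]:box[3],box[0]:box[2]]
    cv2.imwrite('pics/'+f,cv2.resize(i,None,fx=k,fy=k,interpolation=cv2.INTER_CUBIC))
E
python3 - <<'E'
from h import *
a=snap('top');b=snap('side');save(a,'top1.png',k=1.25);save(b,'side1.png',k=1.25)
for s in(a,b):
    R=cv2.Rodrigues(s['rvec'])[0];print(-R.T@np.ravel(s['tvec']),s['mtx'][0,0])
print(status.sense())
E
```

```text
pics
[ 393.24504269  -10.69526125 1640.30653716] 494.6600062309012
[ 490.59047892 -738.21594279  835.03574948] 438.93331257624783
{'clock': 0.1, 'joint_pos': array([-7.20177715e+01,  1.51674918e+01,  9.19736387e+01,  2.73585298e-03,
        7.29769248e+01, -2.11460752e+00]), 'qvel': array([ 0.03311452, -0.07613543, -0.16507927,  0.03988932,  0.03416306,
       -0.01643923]), 'effort': array([ 5.06315409e-04, -5.16706252e+01, -3.68589127e+01,  3.54110341e-05,
        6.30219845e-03,  7.65503927e-06]), 'tcp_pos': array([ 231.7278299 , -633.22855401,  207.95342662]), 'tool_rot': array([-1.79882122e+02, -6.96861106e-03,  2.00960252e+01]), 'ft_force': array([-0.10881489,  0.11356273, -0.40121301]), 'moment': array([-0.02563859,  0.01531541,  0.00388754]), 'finger_force': 0.0, 'finger_gap': 85.38167187627091}
```

View pics/top1.png

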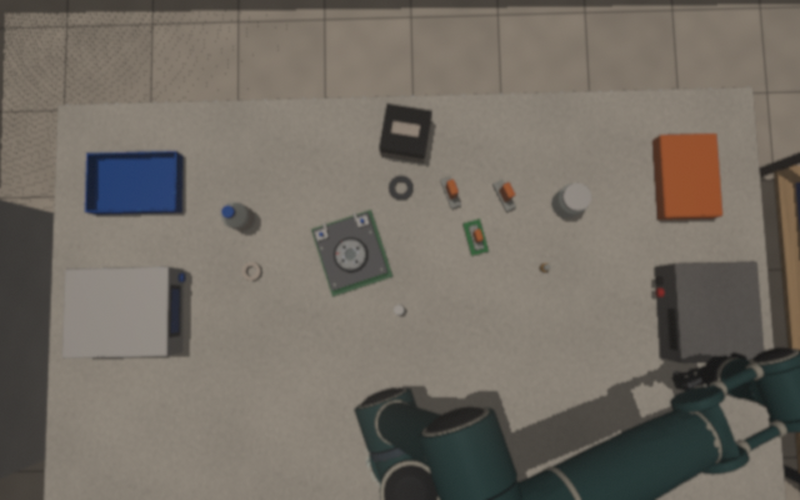

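View pics/side1.png

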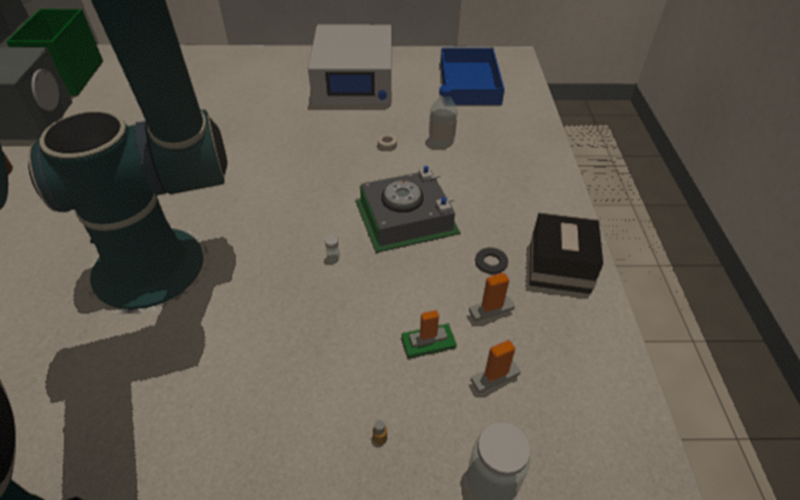

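Top view: orange handles at (453,190), (507,192) and (478,237). Only the last stands in a green rest (side view (429,335)), and it is also the smallest, so that is the one meant. I'll confirm it in an enlarged crop and look at the ring.

Run:
```python
from h import *
a=load('top');b=load('side')
def c(s,u,v,w,h,k): 
    return cv2.resize(s['img'][v-h:v+h,u-w:u+w,::-1],(400,300),interpolation=cv2.INTER_CUBIC)
m=np.vstack([np.hstack([c(a,382,190,28,21,0),c(b,343,268,40,30,0)]),np.hstack([c(a,280,203,48,36,0),c(b,322,160,48,36,0)])])
cv2.imwrite('pics/m1.png',cv2.convertScaleAbs(m,alpha=1.5))
```

```text
(no output)
```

View pics/m1.png

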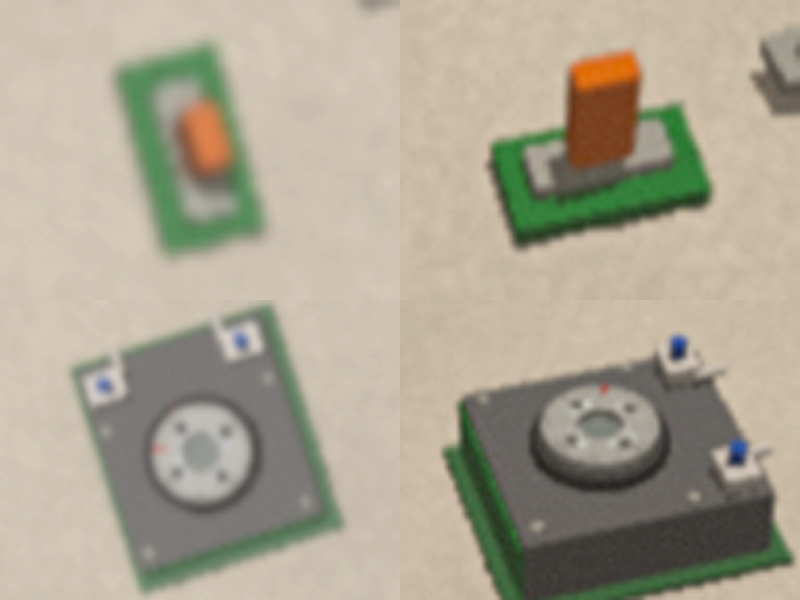

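Confirmed: the rest's spanner is the smallest, upright with its bar along the slot. Ring crop, top view: holes at (181,429), (226,432), (222,475), (176,472), red mark at (157,449). Next step is turning these into world positions.

Run:
```python
from h import *
a=load('top');b=load('side')
A1=lambda p:(354+p[0]/7.1429-.5+.07,169+p[1]/7.1429-.43)
B1=lambda p:(303+p[0]/5-.4,238+p[1]/5-.4)
A2=lambda p:(232+p[0]/4.1667-.4,167+(p[1]-300)/4.1667-.4)
B2=lambda p:(274+(p[0]-400)/4.1667-.4,124+(p[1]-300)/4.1667-.4)
def show(n,s,f,ps,z):
    P=np.array([pt(s,*f(p),z) for p in ps]);print(n,P[:,:2].round(1).tolist(),'mean',P.mean(0).round(1),'depthz',[round(float(pt(s,*f(p))[2])) for p in ps]);return P
P=show('restA',a,A1,[(118,68),(213,45),(262,232),(167,252)],14)
Q=show('restB',b,B1,[(92,142),(283,105),(308,190),(118,232)],14)
for X in(P,): d=X[0]+X[1]-X[2]-X[3];print(np.degrees(np.arctan2(d[1],d[0])),np.linalg.norm(d)/2)
d=Q[1]+Q[2]-Q[0]-Q[3];
print([np.linalg.norm(Q[i]-Q[(i+1)%4]).round(1) for i in range(4)],np.degrees(np.arctan2(d[1],d[0])))
show('handleA',a,A1,[(184,112),(207,98),(231,165),(209,177)],86)
show('handleB',b,B1,[(171,63),(232,52),(239,75),(177,87)],86)
for n,s,f,h,m in(('A',a,A2,[(181,429),(226,432),(222,475),(176,472)],(157,449)),('B',b,B2,[(576,404),(630,408),(622,446),(571,440)],(604,388))):
    P=show('holes'+n,s,f,h,76);c=P.mean(0)
    print(np.linalg.norm(P-c,axis=1).round(1),np.degrees(np.arctan2(*(P-c)[:,1::-1].T)).round(1))
    M=pt(s,*f(m),76);print('mark',np.degrees(np.arctan2(M[1]-c[1],M[0]-c[0])))
# ring-top plane via depth, rim centre
    D=s['range_z'];u0,v0=np.array(f(h[0]))+np.array(f(h[2]));u0/=2;v0/=2
    pts=[pt(s,u,v) for u in range(int(u0)-20,int(u0)+21) for v in range(int(v0)-16,int(v0)+17)]
    pts=np.array([p for p in pts if 70<p[2]<84]); 
    e=cv2.minEnclosingCircle(pts[:,:2].astype(np.float32));print('depth ring',e,pts.mean(0),len(pts))
    pl=np.array([p for p in (pt(s,u,v) for u in range(640) for v in range(400)) if 35<p[2]<66 and np.hypot(*(p[:2]-c[:2]))<150])
    r=cv2.minAreaRect(pl[:,:2].astype(np.float32));print('module',r)
```

```text
restA [[593.9, -153.7], [603.7, -198.0], [516.4, -217.7], [508.1, -173.7]] mean [ 555.5 -185.8   14. ] depthz [4, 16, 22, 12]
restB [[507.1, -173.3], [594.4, -153.6], [602.1, -199.2], [517.8, -220.1]] mean [ 555.3 -186.6   14. ] depthz [14, 12, 11, 14]
12.908400901898807 88.82931026617125
[np.float64(89.4), np.float64(46.3), np.float64(86.8), np.float64(48.1)] 13.315758044360548
handleA [[564.8, -175.9], [570.8, -186.3], [540.9, -195.9], [535.8, -186.0]] mean [ 553.1 -186.    86. ] depthz [24, 14, 12, 68]
handleB [[539.5, -183.1], [565.6, -177.4], [567.9, -189.4], [541.6, -195.5]] mean [ 553.7 -186.3   86. ] depthz [85, 83, 85, 84]
holesA [[530.5, 155.2], [527.5, 120.9], [494.8, 124.4], [497.8, 159.4]] mean [512.7 140.   76. ] depthz [63, 61, 65, 60]
[23.5 24.2 23.7 24.5] [  40.4  -52.1 -138.9  127.5]
mark 84.94133034038857
depth ring ((526.1639404296875, 155.65538024902344), 63.84730529785156) [512.05578467 140.96911239  75.86147645] 381
module ((522.3800048828125, 143.33482360839844), (174.67359924316406, 150.58737182617188), 17.17763900756836)
holesB [[497.1, 158.8], [531.5, 154.9], [525.6, 118.5], [493.8, 124.1]] mean [512.  139.1  76. ] depthz [68, 70, 76, 70]
[24.7 25.1 24.7 23.5] [ 127.    39.   -56.6 -140.6]
mark 84.79688044584358
depth ring ((526.75732421875, 161.82008361816406), 62.722511291503906) [513.65007842 140.52522244  74.48576864] 409
module ((523.08203125, 144.68600463867188), (174.7082061767578, 155.575927734375), 16.675172805786133)
```

Run:
```python
from h import *
T=lambda: status.sense()
x,y=553.7,-186.2
effector.grip(45)
robot.reach([x,y,160],[180,0,13]); print(T()['clock'],T()['joint_pos'].round(1))
robot.move_linear([x,y,54],velocity=120)
f0=T()['ft_force']
effector.grip(10,force=60)
s=T();print(f0.round(2),s['ft_force'].round(2),s['finger_gap'],s['finger_force'],s['clock'],s['tcp_pos'])
robot.move_linear([x,y,130],velocity=100); robot.pause(.2)
s=T();print(s['ft_force'].round(2),s['moment'].round(3),s['finger_gap'],s['finger_force'],s['clock'])
q=solver.inverse_kinematics([512.5,139.7,190],[180,0,129]);print(q)
```

```text
2.5667 [-21.1   7.4 106.3  -0.   66.2  56. ]
[ 0.11 -0.75  0.67] [-0.77  1.46  6.39] 13.944209003449243 60.26325137238018 3.975 [ 554.58715418 -186.4146683    55.27022041]
[-0.76 -0.23 -2.35] [-0.048  0.067  0.03 ] 13.828261247193883 59.421461429446936 5.0833
[ 12.56082123   0.27285138 110.70319994   0.          69.02394867
 -26.43917877]
```

Run:
```python
from h import *
T=status.sense
robot.reach([512.5,139.7,190],[180,0,129])
robot.move_linear([512.5,139.7,137],velocity=100); robot.pause(.4)
s=T();print(s['ft_force'].round(2),s['moment'].round(3),s['tcp_pos'],s['tool_rot'],s['clock'])
a=snap('top');b=snap('side')
def c(s,P,w,h): 
    u,v=proj(s,P)[0].astype(int); print(u-w,v-h)
    return cv2.resize(s['img'][v-h:v+h,u-w:u+w,::-1],(400,500),interpolation=cv2.INTER_CUBIC)
m=np.hstack([c(a,[512,140,100],32,40),c(b,[512,140,100],32,40)])
cv2.imwrite('pics/m2.png',cv2.convertScaleAbs(m,alpha=1.6))
```

```text
[ 0.51 -0.68 -1.48] [-0.027  0.019  0.081] [512.78460946 139.80869967 137.47503581] [1.79955869e+02 2.20672685e-02 1.29003733e+02] 7.4583
247 162
289 106
```

View pics/m2.png

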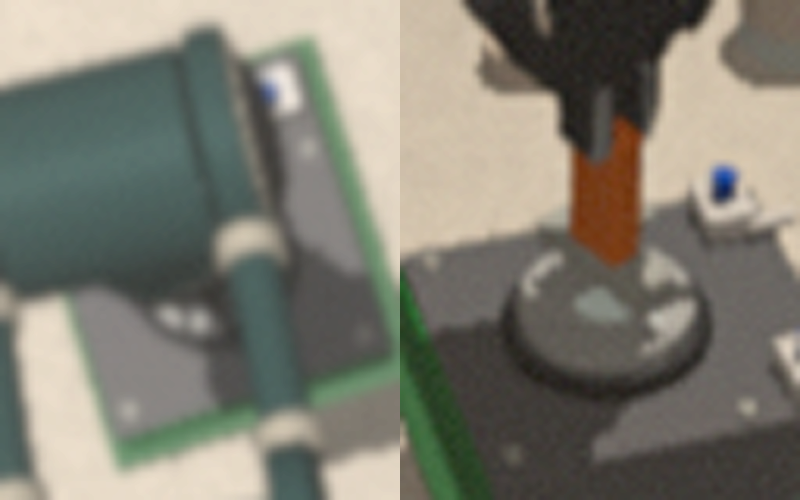

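Top view is blocked by the wrist. In the side view the handle foot is over the ring centre at about (610,260), so I'll finish by feel.

```bash
cat >> h.py <<'E'
def F(n=4):
    r=[]
    for _ in range(n): s=status.sense(); r.append(np.r_[s['ft_force'],s['moment'],s['tcp_pos']]); robot.pause(.02)
    return np.mean(r,0)
def go(x,y,z,yaw,v=40): robot.move_linear([x,y,z],[180,0,yaw],velocity=v)
E
python3 - <<'E'
from h import *
b=F(8);np.save('base.npy',b);print(b.round(2))
for z in np.arange(130,112,-1.0):
    go(512.5,139.7,z,129); f=F(3)
    d=f-b;print(z,d[:3].round(1),d[3:6].round(2),f[6:].round(1))
    if d[2]>6: break
print(status.sense()['clock'])
E
```

```text
[-9.0000e-02 -1.1000e-01 -1.7400e+00  1.0000e-02 -2.0000e-02  1.0000e-02
  5.1253e+02  1.3975e+02  1.3712e+02]
130.0 [ 0.2 -0.4 -0.3] [-0.    0.02 -0.02] [512.  139.6 129.4]
129.0 [ 0.2 -0.2 -0.2] [ 0.01  0.04 -0.01] [512.5 139.7 129. ]
128.0 [ 0.1  0.2 -0.1] [0.02 0.02 0.02] [512.5 139.7 128. ]
127.0 [0.  0.3 0. ] [-0.01  0.01 -0.04] [512.4 139.7 126.9]
126.0 [-0.6 -0.1 -0. ] [0.   0.   0.03] [512.5 139.7 126. ]
125.0 [1.  0.1 1.6] [ 0.17 -0.12  0.01] [513.  139.9 125.4]
124.0 [0.9 1.2 3.6] [ 0.28 -0.14 -0.  ] [513.1 139.9 124.5]
123.0 [3.4 3.6 0. ] [ 0.89 -0.79 -0.07] [513.2 140.4 123. ]
122.0 [4.1 4.2 1. ] [ 1.02 -0.85 -0.08] [513.1 140.3 122. ]
121.0 [3.6 4.5 0.8] [ 1.02 -0.84 -0.07] [513.2 140.3 121.1]
120.0 [4.1 4.1 1.5] [ 1.   -0.77 -0.09] [513.2 140.3 120.2]
119.0 [3.6 4.3 1.7] [ 0.99 -0.77 -0.12] [513.3 140.3 119.3]
118.0 [3.7 4.6 1.9] [ 1.01 -0.78 -0.12] [513.3 140.4 118.3]
117.0 [3.4 4.6 1.6] [ 1.02 -0.76 -0.12] [513.3 140.4 117.3]
116.0 [2.9 4.2 4.1] [ 1.   -0.69 -0.1 ] [513.4 140.4 116.7]
115.0 [3.1 5.  5. ] [ 1.08 -0.61 -0.06] [513.4 140.4 115.7]
114.0 [2.6 4.5 6.3] [ 1.07 -0.56 -0.07] [513.4 140.4 114.9]
12.8667
```

Run:
```python
from h import *
b=np.load('base.npy')
for (dx,dy,yaw) in [(0.8,.8,129),(1.4,1.3,129),(1.4,1.3,128.),(2,1.9,129)]:
    go(512.5+dx,139.7+dy,115,yaw); d=(f:=F(5))-b
    print(dx,dy,yaw,d[:3].round(1),d[3:6].round(2),f[6:].round(1))
print(status.sense()['tool_rot'],status.sense()['clock'])
```

```text
0.8 0.8 129 [2.5 3.9 5.9] [ 0.88 -0.55 -0.07] [513.5 140.6 115.2]
1.4 1.3 129 [1.8 2.8 6.3] [ 0.71 -0.35 -0.1 ] [513.7 140.9 114.9]
1.4 1.3 128.0 [1.8 2.7 6.1] [ 0.66 -0.32  0.11] [513.8 140.9 114.9]
2 1.9 129 [0.1 1.2 6.3] [ 0.36 -0.09 -0.12] [514.1 141.3 114.8]
[-1.79942181e+02 -8.99202004e-03  1.28989326e+02] 14.2
```

Run:
```python
from h import *
b=np.load('base.npy'); p=np.array([514.6,142.0]); yaw=128.5
go(*p,115,yaw); d=F(5)-b; print(d[:6].round(2))
step=2.0
while yaw>54:
    yaw-=step; go(*p,115,yaw); d=(f:=F(4))-b; m=d[5]
    e=np.clip(0.15*d[:2],-.4,.4); p=p+e
    print(round(yaw,1),d[:3].round(1),d[3:6].round(2),p.round(1))
    if np.hypot(*d[:2])>12 or d[2]>20: print('force');break
    if m>.28: step=.7
    if m>.38: print('stop');break
np.save('p.npy',np.r_[p,yaw]);print(status.sense()['clock'],status.sense()['tool_rot'],f[6:])
```

```text
[-0.45  0.12  6.61  0.05  0.05  0.02]
126.5 [0.6 0.1 6. ] [ 0.09 -0.1   0.04] [514.7 142. ]
124.5 [ 0.5 -0.3  6.1] [ 0.05 -0.09  0.12] [514.8 142. ]
122.5 [-0.2  0.   6.2] [-0.   -0.11  0.13] [514.7 142. ]
120.5 [ 0.7 -0.   6.5] [-0.03 -0.1   0.1 ] [514.8 142. ]
118.5 [ 0.2 -0.4  6. ] [-0.08 -0.08  0.14] [514.9 141.9]
116.5 [-0.1 -0.7  5.6] [-0.08 -0.04  0.12] [514.8 141.8]
114.5 [ 0.4 -0.8  6.1] [-0.1  -0.05  0.12] [514.9 141.7]
112.5 [ 0.2 -0.4  6.3] [-0.08  0.01  0.12] [514.9 141.6]
110.5 [-0.3 -0.5  5.9] [-0.11  0.02  0.12] [514.9 141.6]
108.5 [-0.3 -0.8  5.8] [-0.09  0.04  0.14] [514.8 141.4]
106.5 [-0.2 -0.1  6.1] [-0.05  0.05  0.13] [514.8 141.4]
104.5 [-0.2 -0.4  6.1] [-0.1   0.01  0.16] [514.8 141.3]
102.5 [-0.1 -0.4  6.1] [-0.09  0.03  0.15] [514.8 141.3]
100.5 [-0.2  0.1  6. ] [-0.07  0.03  0.12] [514.8 141.3]
98.5 [-0.3 -0.6  6.2] [-0.14  0.03  0.13] [514.7 141.2]
96.5 [-0.3 -0.5  6.4] [-0.1   0.01  0.12] [514.7 141.1]
94.5 [-0.1 -0.4  6.1] [-0.1  -0.02  0.14] [514.6 141.1]
92.5 [-0.1 -0.2  5.8] [-0.12 -0.03  0.12] [514.6 141. ]
90.5 [-0.3 -0.4  6.1] [-0.13 -0.01  0.13] [514.6 141. ]
88.5 [-0.2 -0.5  6.3] [-0.12  0.01  0.12] [514.6 140.9]
86.5 [-0.5  0.1  6.4] [-0.14 -0.01  0.14] [514.5 140.9]
84.5 [-0.3 -0.8  5.9] [-0.17 -0.01  0.14] [514.4 140.8]
82.5 [ 0.1 -0.4  5.3] [-0.14 -0.04  0.14] [514.5 140.8]
80.5 [ 0.1 -0.5  5.6] [-0.11  0.02  0.14] [514.5 140.7]
78.5 [-0.6 -0.7  6.1] [-0.13  0.03  0.16] [514.4 140.6]
76.5 [ 0.4 -0.9  5.9] [-0.09  0.01  0.17] [514.4 140.4]
74.5 [-0.7 -0.3  6.2] [-0.01  0.03  0.36] [514.3 140.4]
73.8 [-0.2  0.   6.2] [-0.02  0.03  0.49] [514.3 140.4]
stop
23.4 [1.79997472e+02 5.89305103e-04 7.38237858e+01] [514.34730537 140.44728465 115.01530469]
```

Run:
```python
from h import *
b=np.load('base.npy'); p=np.load('p.npy')
go(p[0],p[1],115,75.6); d=F(4)-b; print(d[:6].round(2))
for z in (117,120,124,128): go(p[0],p[1],z,75.6,30); print(z,(F(3)-b)[:6].round(2))
go(p[0],p[1],190,75.6,120)
robot.reach([553.7,-186.2,110],[180,0,13]); robot.pause(.3)
b2=F(6);np.save('base2.npy',b2);print(b2.round(2),status.sense()['finger_gap'],status.sense()['clock'])
a=snap('top');s=snap('side')
def c(s,P,w,h): 
    u,v=proj(s,P)[0].astype(int); print(u-w,v-h)
    return cv2.resize(s['img'][v-h:v+h,u-w:u+w,::-1],(400,400),interpolation=cv2.INTER_CUBIC)
m=np.hstack([c(a,[512,140,76],25,25),c(s,[555,-186,60],40,40)])
cv2.imwrite('pics/m3.png',cv2.convertScaleAbs(m,alpha=1.6))
```

```text
[ 0.21 -0.02  6.15  0.02 -0.    0.1 ]
117 [ 0.77  0.49  4.    0.05 -0.16  0.06]
120 [ 1.7   0.12  0.18  0.07 -0.34  0.08]
124 [ 0.65 -0.37  0.69 -0.03 -0.15  0.  ]
128 [ 0.11 -0.01 -0.19 -0.    0.01 -0.01]
[ 9.0000e-02 -1.3000e-01 -1.9500e+00  0.0000e+00  0.0000e+00 -1.0000e-02
  5.5405e+02 -1.8543e+02  1.1033e+02] 13.9652485673807 27.325
254 178
303 218
```

View pics/m3.png

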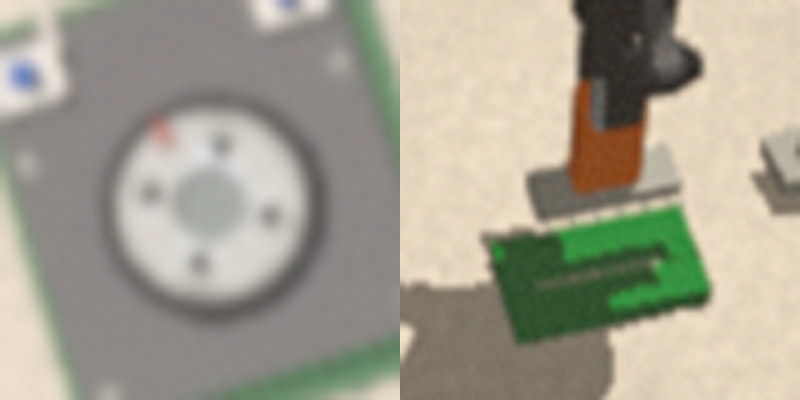

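The ring's red line at (163,132) meets the collar's line. The spanner hangs straight, aligned over the slot. Lowering it with force watched.

Run:
```python
from h import *
b=np.load('base2.npy'); x,y=553.9,-186.2
go(x,y,68,13,100)
for z in [65,64,63,62,61,60,58,56,55,54.5,54,53.5,53]:
    go(x,y,z,13,30); d=(f:=F(3))-b; print(z,d[:3].round(1),d[3:6].round(2),f[6:].round(1))
    if d[2]>4: break
print(status.sense()['clock'])
```

```text
65 [-0.   0.3 -0. ] [-0.01 -0.02 -0.01] [ 554.3 -186.4   65.5]
64 [-0. -0. -0.] [-0.    0.03  0.01] [ 553.9 -186.2   64.1]
63 [-0.1  0.2 -0.1] [ 0.02 -0.   -0.02] [ 553.8 -186.2   62.9]
62 [-0.3 -0.2  0.1] [-0.01 -0.03  0.02] [ 553.8 -186.2   61.9]
61 [-0.  -0.7  0.3] [ 0.01 -0.02  0.01] [ 553.8 -186.2   60.9]
60 [ 0.2 -0.3  0.2] [-0.   -0.    0.01] [ 553.8 -186.2   59.9]
58 [ 0.4 -0.2  0.5] [ 0.    0.02 -0.  ] [ 553.7 -186.1   57.8]
56 [-0.1 -0.3  0.6] [-0.01  0.    0.01] [ 553.7 -186.1   55.8]
55 [-0.4  0.6  2.3] [0.05 0.06 0.  ] [ 554.1 -186.3   55.3]
54.5 [-2.3  0.6  7.5] [ 0.14  0.38 -0.02] [ 554.2 -186.3   55.3]
30.9917
```

Run:
```python
from h import *
go(553.9,-186.2,55.2,13,30)
effector.grip(45); robot.pause(.2)
robot.move_linear([553.9,-186.2,190],velocity=100)
robot.reach([480,-330,260],[180,0,13]); robot.pause(.5)
print(status.sense()['ft_force'].round(2),status.sense()['clock'])
a=snap('top');s=snap('side')
def c(s,P,w,h): 
    u,v=proj(s,P)[0].astype(int); print(u-w,v-h)
    return cv2.resize(s['img'][v-h:v+h,u-w:u+w,::-1],(400,400),interpolation=cv2.INTER_CUBIC)
m=np.hstack([c(a,[555,-186,30],25,25),c(s,[555,-186,40],40,40)])
cv2.imwrite('pics/m4.png',cv2.convertScaleAbs(m,alpha=1.6))
```

```text
[ 1.19  0.11 -0.39] 34.575
355 164
303 223
```

View pics/m4.png

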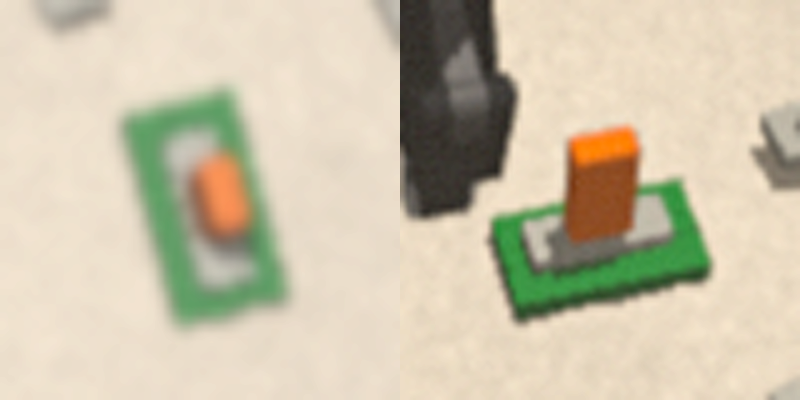

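The spanner stands upright and flat on its rest, bar along the slot (side crop (600,240)), gripper clear. Handing in.

```bash
python3 -c "
from h import *
print(robot.sign_off())"
```

```text
the job is handed in; nothing more can be done
None
```

The job is handed in after about 35 s: the ring is turned to its stop with its red lines meeting, the peak turning moment was about 0.49 N m (just under the 0.5 limit), and the spanner is back upright in its rest; sign-off gave no verdict.

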